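# Close up the book rack and clamp it

## Task

Close up the desk's book rack: loosen the clamp knob on top of the sliding bookend, slide the bookend along until the three books stand closed up and press firmly on the sprung end stop, and, while still pressing, tighten the knob so that the row stays firm when you let go. How far that is must be felt: dragging the loose books takes less than 5 N, and the row must be left pressed with 8 to 22 N (2 to 4 N may be lost on letting go, and a loose bookend springs back). Never squeeze the books with over 35 N, and leave the other things on the desk where they are (within 20 mm).

Things in the scene. Friction and masses are not known exactly. Their poses are not given: they have to be found in the camera images.
- rack: the fixed book rack: a pale wooden board 150 x 420 x 16 mm with two low side fences (28 mm above the desk). Origin: centre of its underside. Its y axis runs along the board from the bookend to the end stop: a white block with a sprung plate (gives up to 9 mm, 2.8 N per mm) near the +y end, at a place that varies by some cm and is not reported.
- bookend: the sliding bookend, white steel, 106 mm wide, 46 mm along the rack, 112 mm high, top 129 mm above the desk; it slides only along the rack's y axis (1.5 N friction when the clamp is loose, held fast when tight). Origin: at its foot, 16 mm above the desk, straight under the knob's axis; axes as the rack's. Its flat face to the books lies 22 mm to +y of the origin.
- clamp_grip (a point): middle of the clamp knob's grip bar, on its vertical turning axis, 153 mm above the desk. The knob is brass, on top of the bookend: a bar 40 mm long (point's x axis), 12 mm thick (point's y axis), 24 mm high (141 to 165 mm above the desk) on a thin stem. The point turns with the knob; z up.
- clamp (a joint): the clamp knob's angle in rad: 0 = fully loose, growing clockwise seen from above as it tightens, stop at 1.45. It begins to bite at 0.5; it starts tight. At 0 the bar lies across the rack (along the rack's x axis). Turning it takes about 0.2 N m.
- book_a: the linen-coloured book next to the bookend, standing loose on the rack: 28 mm thick (along the rack's y axis), 110 mm wide, 104 mm high, about 140 g. Origin: centre of its underside.
- book_b: the dark grey book in the middle, standing: 22 mm thick, 104 mm wide, 98 mm high, about 110 g. Origin: centre of its underside.
- book_c: the off-white book next to the end stop, standing: 36 mm thick, 110 mm wide, 105 mm high, about 170 g. Origin: centre of its underside.
- mug: a white mug on the desk, 80 mm across and 92 mm high, to be left alone. Origin: centre of its underside.
- keepsake_box: a marbled box, 106 x 136 x 92 mm, to be left alone. Origin: centre of its underside.
- pen_cup: a grey pen cup, 72 mm across, 175 mm high with its pens, to be left alone. Origin: centre of its underside.
- geode: a crystal on a dark wooden block, 100 x 70 x 67 mm, to be left alone. Origin: centre of its underside.
- stapler: a stapler, 125 x 35 x 42 mm, lying on the robot's side of the rack, to be left alone. Origin: centre of its underside.
- eraser: an eraser, 45 x 22 x 12 mm, lying on the robot's side of the rack, to be left alone. Origin: centre of its underside.
- paperweight: a domed glass paperweight, 64 mm across, 34 mm high, beyond the rack, to be left alone. Origin: centre of its underside.
- notebook: a flat notebook, 105 x 146 x 14 mm, beyond the rack, to be left alone. Origin: centre of its underside.

How it is judged:
By the outcome, as a careful person would: the job done as asked, in the order asked, and still so for the second after the job is handed in, with the robot touching nothing.
It also fails if it takes over 48 s, if anything falls off the work surface, if the arm or the gripper's body presses on something with over 40 N, if the wrist force passes 120 N, or if a joint passes its speed limit or range.

## Robot

A 7-joint arm with a two-finger parallel gripper is mounted at the origin on the work surface. World frame = base frame: x ahead of the robot, y to its left, z up, the work surface at z = 0. Lengths are in m, angles in rad, forces in N, time in s.
With the tool pointing down it reaches from about 0.425 to 1.025 m from the base axis. Payload 9.4 kg.
Tool frame: the origin (TCP) lies midway between the tips of the shut fingers; the grasp point (between the pads) lies 19 mm behind it (arm.grip_depth is the distance from the TCP to the grasp point, in m); z points along the fingers, y is the direction in which the jaws open and shut (so a half turn about z gives the same grasp; the last joint's range is limited). The gripper opens to 85 mm and grips with 20 to 120 N. Pads are 22 mm wide; open, the fingers measure 114 mm over their backs; the gripper's body (76 mm by 85 mm) begins 54 mm behind the grasp point. The pads swing forward as they close: fully open they stand 13 mm farther back than shut.
Start: joints at [-1.218, 0.599, -0.003, 1.599, 0.002, 0.943, -0.08], TCP at [0.302, 0.659, 0.207] pointing down, gripper open.
Joint ranges: [-2.57, 2.57], [-0.35, 1.97], [-1.29, 1.29], [0.11, 2.56], [-1.05, 4.19], [0.11, 1.86], [-2.63, 2.63]. Speed limits (rad/s): [2.22, 2.22, 3.01, 3.01, 3.14, 3.14, 3.14].

## Interface

Orientations are given as a 3x3 rotation matrix whose columns are the frame's x, y, z axes.
In Python, from plant import arm gives the robot as it stands.
- The arm moves only by the shell command python3 -m jog 'ROWS' [FORCE]. ROWS is JSON, one flat list of numbers, 5 for each row, row after row: the shift along the world's x, y, z in cm, then the turn about the world's z in rad, then the opening, from 0 (shut) to 1 (fully open). A call has 1 to 10 rows; each row is the pose to reach, as a shift and turn from the pose commanded when the call began; what a row does not reach only later rows make up. A row lasts 1/10 s, in which the tool goes at most 50 mm and 8.59 degrees, less where a joint would pass 70% of its speed; a pose out of reach is approached as far as the arm can. A call with a gripper value outside its range is refused whole. The fingers move at their own pace and stop on an object; FORCE is the grip in N (left out, the last holds). Time passes only in rows, so rows that repeat a pose let the fingers close. It gives the time, the measured TCP pose, the force and the opening at its end, in the units of the state.
- arm.get_obs(): the state, without advancing time (a new reading comes with each control period).
- arm.read_camera(name): name is "scene" or "top"; returns the picture (480x640x3 uint8, blue, green, red); there is no depth.
- arm.calibration(name): a dict with "fx", "fy", "cx", "cy" (pixels), "rvec" (rotation vector, rad) and "tvec" (3), from world to camera coordinates, as OpenCV has them. Camera axes: x right, y down, z forward; pixel columns grow to the right and rows downward; lengths in m; the calibration is good to about 2 mm. A picture is of the moment at which its call begins. calibration takes no time and is no camera call.
- arm.close_job(): hands the job in, once; it reports no verdict.
The state is a dict: "time": time; "joint_positions": joint angles; "dq": joint speeds; "joint_efforts": joint torques, N m; "position": TCP position; "orientation": TCP orientation; "ft_force": force on the tool from outside, world axes, zero at the start; "ft_torque": the same for the moment, N m; "grip_width": opening from 0.0 (shut) to 1.0 (fully open).
Only numpy, scipy, OpenCV 4.12 (cv2) and the standard library are available. Lean on these libraries where they do the work, as an engineer would, in place of code of your own. Each camera call takes 0.05 s, during which the arm holds its last target. There are 200 camera calls.

## Working session

There is one attempt and no reset: what is moved stays moved. The work goes in short steps, Python scripts to look and compute and a shell command to move; the robot and the scene stay as the last step left them, time stands still between calls to the robot, and variables do not carry over. Pictures are saved under pics/ and viewed, about 8 in all and at most 12, crops included, and the job is handed in when it is done.

```bash
mkdir -p pics; ls; python3 - <<'E'
from plant import arm
import cv2
for n in("top","scene"):
    cv2.imwrite(f"pics/{n}0.png",arm.read_camera(n)); print(arm.calibration(n))
o=arm.get_obs();print(o["time"],o["position"],o["orientation"],o["ft_force"],o["grip_width"],arm.grip_depth)
E
```

```text
pics
{'fx': 500.7604880766389, 'fy': 500.7604880766389, 'cx': 317.85145641707805, 'cy': 240.4290597921896, 'rvec': array([ 2.1885787 , -2.02206303,  0.21293153]), 'tvec': array([-0.02396039,  0.5698538 ,  1.10376244])}
{'fx': 566.1624470448721, 'fy': 566.1624470448721, 'cx': 312.1603313321981, 'cy': 242.68037973769572, 'rvec': array([ 1.65573326,  2.0469503 , -0.69253012]), 'tvec': array([ 0.11304162, -0.38279712,  1.64530089])}
0.1 [0.30193508 0.65863095 0.20639757] [[-9.09056525e-01  4.16672556e-01 -4.65056529e-04]
 [ 4.16672798e-01  9.09055601e-01 -1.30149434e-03]
 [-1.19534730e-04 -1.37690833e-03 -9.99999045e-01]] [ 0.14009658  0.1918163  -0.73232267] 0.9996416038769961 0.0187
```

View pics/top0.png

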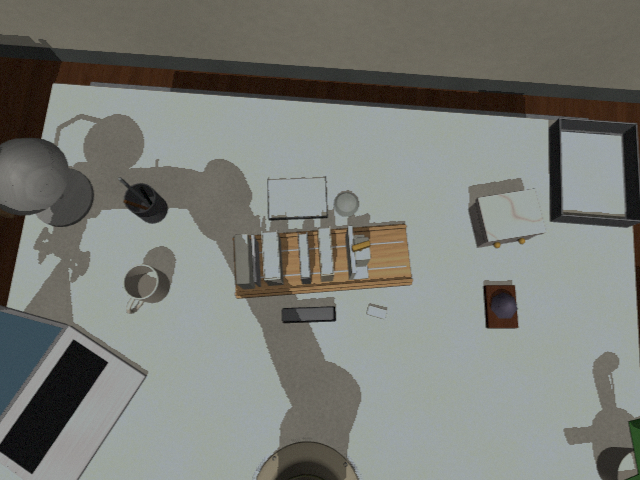

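View pics/scene0.png

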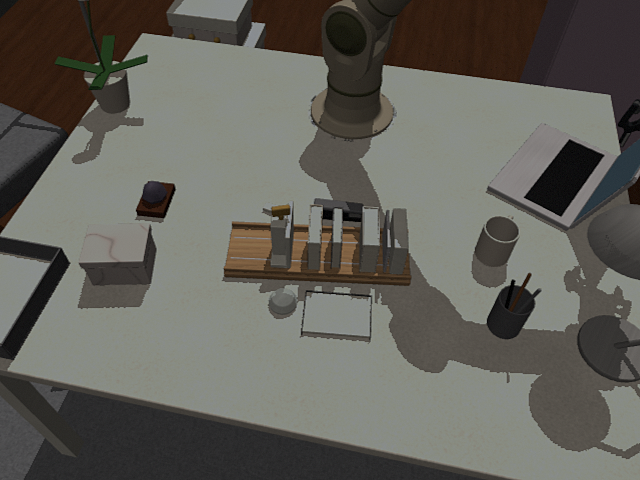

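The top view shows the rack at about (235–412, 222–298), the bookend with its brass knob near (360, 245), and the stop at the left end, which is world +y. I'll take a closer crop.

```bash
cat > h.py <<'E'
from plant import arm
import cv2, numpy as np
def ray(n,uv,z):
    c=arm.calibration(n);R=cv2.Rodrigues(c["rvec"])[0];C=-R.T@c["tvec"]
    d=R.T@np.array([(uv[0]-c["cx"])/c["fx"],(uv[1]-c["cy"])/c["fy"],1.]);return C+d*(z-C[2])/d[2]
def proj(n,p):
    c=arm.calibration(n);K=np.array([[c["fx"],0,c["cx"]],[0,c["fy"],c["cy"]],[0,0,1]])
    return cv2.projectPoints(np.array(p,float).reshape(-1,3),c["rvec"],c["tvec"],K,None)[0][:,0]
E
python3 - <<'E'
import cv2
a=cv2.imread("pics/top0.png")[215:305,225:425]
b=cv2.imread("pics/scene0.png")[190:295,215:415]
cv2.imwrite("pics/c1.png",cv2.resize(a,None,fx=4,fy=4,interpolation=cv2.INTER_CUBIC))
cv2.imwrite("pics/c2.png",cv2.resize(b,None,fx=4,fy=4,interpolation=cv2.INTER_CUBIC))
E
```

```text
(no output)
```

View pics/c1.png

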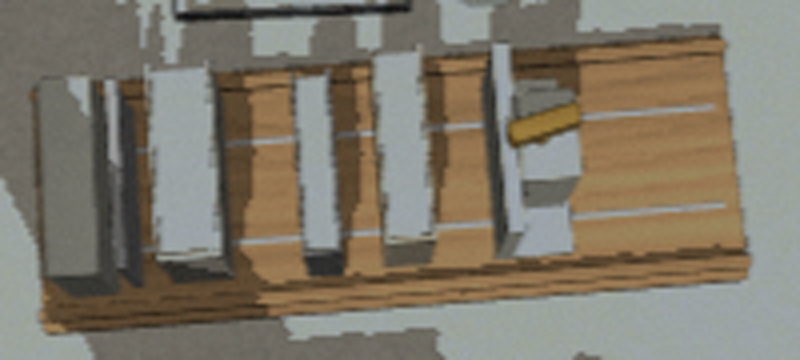

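View pics/c2.png

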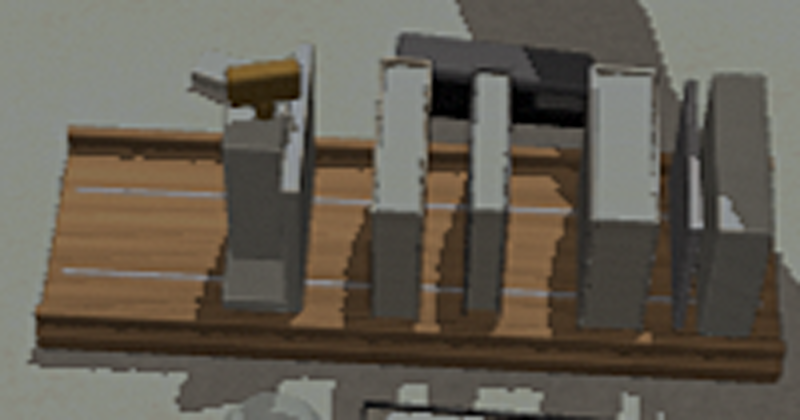

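The crops show the knob top centred at about (361.2, 245.5) in top and (280.5, 209) in scene. The rack's near bottom edge runs from (237, 298) to (412, 285) in top.

```bash
python3 - <<'E'
from h import *
f=lambda u,v:(225+u/4,215+v/4)
g=lambda u,v:(215+u/4,190+v/4)
print("knob top",ray("top",f(545,122),.162),"scene",ray("scene",g(262,82),.160))
print("knob ends",ray("top",f(511,134),.165),ray("top",f(580,112),.165))
L=ray("top",f(48,333),0);Rr=ray("top",f(748,281),0);print("near bottom",L,Rr,np.linalg.norm(L-Rr))
print("far top R",ray("top",f(720,40),.028),"near top R",ray("top",f(745,255),.028))
print("scene far bottom",ray("scene",g(35,360),0),ray("scene",g(782,380),0))
d=L-Rr;print("yaw of rack y from world y",np.arctan2(-d[0],d[1]))
s=ray("top",f(580,118),.016),ray("top",f(715,106),.016);print("slot dir",s)
# plate/book faces y at top near heights
for nm,u,v,z in[("bookend plate +y top",491,45,.129),("a L",375,55,.12),("a R",422,52,.12),("bL",297,77,.114),("bR",327,77,.114),("cL",150,68,.121),("cR",208,68,.121),("plate R",118,82,.11)]:print(nm,ray("top",f(u,v),z))
o=arm.get_obs()["orientation"];print("jaw ang",np.arctan2(o[1,1],o[0,1]))
E
```

```text
knob top [ 0.54462499 -0.07283256  0.162     ] scene [ 0.55059185 -0.06980932  0.16      ]
knob ends [ 0.5361623  -0.05519302  0.165     ] [ 0.55082044 -0.0906719   0.165     ]
near bottom [0.42674627 0.20346344 0.        ] [ 0.49089326 -0.21188492  0.        ] 0.42027263575423274
far top R [ 0.63115789 -0.18430663  0.028     ] near top R [ 0.50228236 -0.20452415  0.028     ]
scene far bottom [ 0.64555742 -0.18387807  0.        ] [0.56944225 0.23045484 0.        ]
yaw of rack y from world y 0.15323077640646535
slot dir (array([ 0.57925361, -0.10420539,  0.016     ]), array([ 0.59306102, -0.18496191,  0.016     ]))
bookend plate +y top [ 0.59224856 -0.04301455  0.129     ]
a L [0.58372806 0.02019909 0.12      ]
a R [ 0.58748181 -0.00559377  0.12      ]
bL [0.56922618 0.06246789 0.114     ]
bR [0.57054054 0.04587078 0.114     ]
cL [0.56633761 0.14339728 0.121     ]
cR [0.56886477 0.11148514 0.121     ]
plate R [0.55940553 0.16178848 0.11      ]
jaw ang 1.141013982432297
```

Rack yaw is about 0.167 rad and the knob is at about (0.547, -0.071). The bar lies at about 1.95 rad, so the clamp reads about 1.36. I'll move above the knob with the jaws at about 0.38 rad.

```bash
python3 -m jog '[12,-36,2,-0.38,1, 12,-36,2,-0.38,1, 12,-36,2,-0.38,1, 12,-36,2,-0.38,1, 12,-36,2,-0.38,1, 12,-36,2,-0.38,1, 12,-36,2,-0.38,1, 12,-36,2,-0.38,1]' 40; python3 -m jog '[12.4,-37,-1,-0.38,1, 12.4,-37,-1,-0.38,1, 12.4,-37,-1,-0.38,1, 12.4,-37,-1,-0.38,1, 12.4,-37,-1,-0.38,1, 12.4,-37,-1,-0.38,1, 12.4,-37,-1,-0.38,1, 12.4,-37,-1,-0.38,1, 12.4,-37,-1,-0.38,1, 12.4,-37,-1,-0.38,1]'
python3 - <<'E'
from h import *
o=arm.get_obs();R=o["orientation"];print(o["time"],o["position"],np.arctan2(R[1,1],R[0,1]),o["joint_positions"],o["ft_force"])
for n in("top","scene"):
    p=proj(n,[[.547,-.071,.153],o["position"]]);print(n,p)
    u,v=p[0].astype(int);im=arm.read_camera(n)[v-60:v+60,u-65:u+65];cv2.imwrite(f"pics/k_{n}.png",im)
a=cv2.hconcat([cv2.imread("pics/k_top.png"),cv2.imread("pics/k_scene.png")])
cv2.imwrite("pics/k.png",cv2.resize(a,None,fx=3,fy=3,interpolation=cv2.INTER_CUBIC))
E
```

```text
time: 0.9
position: [0.4229, 0.2949, 0.2273]
orientation: [[-0.687, 0.726, 0.0], [0.726, 0.687, -0.001], [-0.001, -0.001, -1.0]]
ft_force: [0.6, 1.1, 0.3]
grip_width: 1.0
time: 1.9
position: [0.5458, -0.0717, 0.2168]
orientation: [[-0.37, 0.929, -0.001], [0.929, 0.37, 0.0], [0.0, -0.001, -1.0]]
ft_force: [0.2, 0.5, -0.7]
grip_width: 0.999
1.9 [ 0.54578117 -0.07174614  0.21675568] 0.37870524676330175 [-0.18003175  0.38852521  0.28481916  2.00349331 -0.1533086   0.77060344
  0.5737932 ] [ 0.18043515  0.52704452 -0.69093135]
top [[360.10181743 245.18316351]
 [363.0534369  239.47061632]]
scene [[280.47215585 211.33202553]
 [279.19172569 190.27188386]]
```

View pics/k.png

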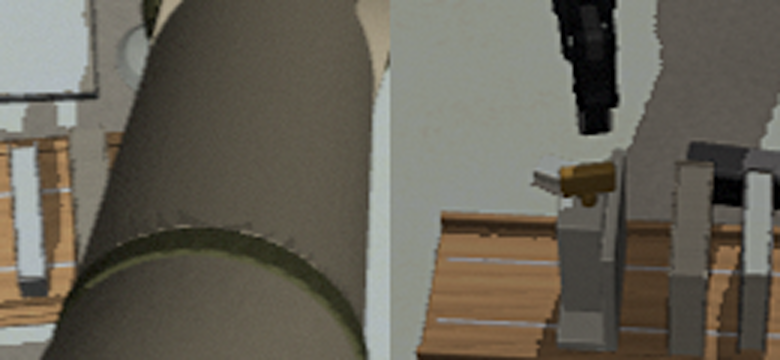

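The fingers sit over the knob in the scene crop, with the bar centre at about (281, 211) as predicted. I'll descend and grip.

```bash
python3 -m jog '[0,0,-3,0,1, 0,0,-6,0,1, 0,0,-7.8,0,1, 0,0,-7.8,0,1, 0,0,-7.8,0,1]'; python3 -m jog '[0,0,0,0,0.35, 0,0,0,0,0.35, 0,0,0,0,0.2, 0,0,0,0,0.2, 0,0,0,0,0, 0,0,0,0,0, 0,0,0,0,0, 0,0,0,0,0]' 40
```

```text
time: 2.5
position: [0.5461, -0.0698, 0.1395]
orientation: [[-0.373, 0.928, -0.0], [0.928, 0.373, 0.0], [0.0, -0.0, -1.0]]
ft_force: [0.4, -1.1, 0.3]
grip_width: 0.998
time: 3.3
position: [0.5446, -0.0716, 0.1395]
orientation: [[-0.371, 0.929, -0.002], [0.929, 0.371, -0.0], [0.001, -0.002, -1.0]]
ft_force: [-4.9, -1.8, 8.6]
grip_width: 0.11
```

```bash
python3 -m jog '[-0.15,-0.05,0.1,0,0, -0.15,-0.05,0.1,0,0, -0.15,-0.05,0.1,0,0]'; python3 -c "
from plant import arm;o=arm.get_obs();print(o['ft_torque'],o['grip_width'])"
```

```text
time: 3.6
position: [0.5444, -0.0716, 0.1398]
orientation: [[-0.372, 0.928, -0.001], [0.928, 0.372, -0.0], [-0.0, -0.001, -1.0]]
ft_force: [0.5, -1.1, -6.8]
grip_width: 0.108
[-0.30750165 -0.11978041  0.0306399 ] 0.10804546659567406
```

```bash
python3 -m jog '[0,0,-0.05,0.15,0, 0,0,-0.05,0.3,0, 0,0,-0.05,0.45,0, 0,0,-0.05,0.6,0, 0,0,-0.05,0.75,0, 0,0,-0.05,0.9,0, 0,0,-0.05,1.05,0, 0,0,-0.05,1.15,0, 0,0,-0.05,1.25,0, 0,0,-0.05,1.25,0]'; python3 -c "
from plant import arm;o=arm.get_obs();print(o['ft_torque'],o['joint_positions'],o['grip_width'])"
```

```text
time: 4.6
position: [0.5438, -0.0721, 0.1396]
orientation: [[-0.998, -0.061, -0.001], [-0.061, 0.998, -0.0], [0.001, -0.0, -1.0]]
ft_force: [-2.6, -1.9, 0.9]
grip_width: 0.109
[-0.50091536  0.65732462 -0.04614457] [ 0.11887949  0.48312242 -0.127264    2.06246907  0.10443826  0.60329669
  1.55129384] 0.10901341333791663
```

The clamp is loose (about 0.1). I'll loosen it the rest of the way, then slide along the rack's y axis, roughly (-0.166, 0.986).

```bash
python3 -m jog '[0.1,0,0,0.07,0, -0.07,0.99,0,0.07,0, -0.15,1.48,0,0.07,0, -0.23,1.97,0,0.07,0, -0.31,2.46,0,0.07,0, -0.4,2.96,0,0.07,0, -0.48,3.45,0,0.07,0, -0.56,3.94,0,0.07,0, -0.64,4.43,0,0.07,0, -0.73,4.93,0,0.07,0]'; python3 -m jog '[-0.08,0.5,0,0,0, -0.17,1,0,0,0, -0.25,1.5,0,0,0, -0.33,2,0,0,0, -0.42,2.5,0,0,0, -0.5,3,0,0,0, -0.5,3,0,0,0]'; python3 -c "
from plant import arm;o=arm.get_obs();print(o['ft_torque'],o['joint_positions'],o['grip_width'])"
```

```text
time: 5.6
position: [0.536, -0.0227, 0.1396]
orientation: [[-0.992, -0.126, -0.002], [-0.126, 0.992, -0.001], [0.002, -0.001, -1.0]]
ft_force: [-3.5, -3.8, 1.5]
grip_width: 0.107
time: 6.3
position: [0.5312, 0.0084, 0.1396]
orientation: [[-0.992, -0.128, -0.002], [-0.128, 0.992, -0.0], [0.002, 0.0, -1.0]]
ft_force: [-5.6, 1.9, 2.0]
grip_width: 0.106
[ 0.08644281  1.24477009 -0.0788998 ] [-0.02041768  0.46688776 -0.14172408  2.09907448  0.11510139  0.58462988
  1.45623835] 0.10565719179327016
```

```bash
python3 -m jog '[-0.23,0.5,0,0,0, -0.32,1,0,0,0, -0.4,1.5,0,0,0, -0.49,2,0,0,0, -0.53,2.3,0,0,0, -0.53,2.3,0,0,0]'
python3 - <<'E'
from h import *
p=proj("scene",[.52,.1,.08])[0].astype(int)
im=arm.read_camera("scene")[p[1]-60:p[1]+60,p[0]-100:p[0]+60]
cv2.imwrite("pics/s2.png",cv2.resize(im,None,fx=5,fy=5,interpolation=cv2.INTER_CUBIC))
E
```

```text
time: 6.9
position: [0.5272, 0.0319, 0.1397]
orientation: [[-0.991, -0.131, 0.001], [-0.131, 0.991, 0.001], [-0.001, 0.001, -1.0]]
ft_force: [-0.2, 2.1, -3.5]
grip_width: 0.108
```

View pics/s2.png

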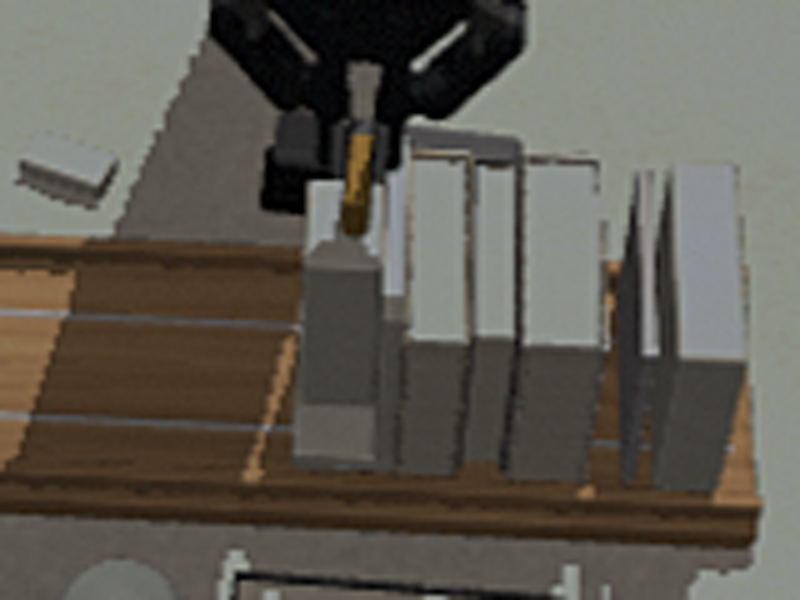

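The three books are now closed up, with book c's edge at crop x≈597 and the plate at ≈630, so about 15 mm remains. I'll advance 1 cm and then in small steps.

```bash
python3 -m jog '[-0.05,0.3,-0.03,0,0, -0.1,0.6,-0.03,0,0, -0.15,0.9,-0.03,0,0, -0.15,0.9,-0.03,0,0]' | grep -E 'pos|force'; for i in 1; do python3 -m jog '[-0.03,0.2,0,0,0, -0.03,0.2,0,0,0]' | grep -E 'pos|force'; python3 -m jog '[-0.03,0.2,0,0,0, -0.03,0.2,0,0,0]' | grep -E 'pos|force'; done
```

```text
position: [0.5258, 0.0404, 0.1396]
ft_force: [1.8, -0.6, 0.1]
position: [0.5256, 0.0421, 0.1396]
ft_force: [1.3, -2.1, 1.3]
position: [0.5252, 0.0441, 0.1396]
ft_force: [1.3, -0.9, 2.2]
```

```bash
for i in 1 ; do python3 -m jog '[-0.03,0.2,0,0,0, -0.03,0.2,0,0,0]' | grep -E 'pos|force'; python3 -m jog '[-0.03,0.2,0,0,0, -0.03,0.2,0,0,0]' | grep -E 'pos|force';python3 -m jog '[-0.02,0.15,0,0,0, -0.02,0.15,0,0,0]' | grep -E 'pos|force'; done
```

```text
position: [0.5249, 0.0462, 0.1395]
ft_force: [2.5, -1.6, 2.9]
position: [0.5245, 0.0483, 0.1395]
ft_force: [2.5, -1.6, 4.1]
position: [0.5244, 0.0492, 0.1395]
ft_force: [3.9, -3.8, 5.0]
```

```bash
python3 -m jog '[-0.02,0.2,0.03,0,0, -0.02,0.2,0.03,0,0]' | grep -E 'pos|force'; python3 -m jog '[-0.03,0.2,0.0,0,0, -0.03,0.2,0.0,0,0]' | grep -E 'pos|force'
```

```text
position: [0.5241, 0.0505, 0.1396]
ft_force: [4.5, -5.5, 1.2]
position: [0.524, 0.0515, 0.1396]
ft_force: [4.6, -8.9, 1.9]
```

Contact with the spring is felt: the force rises about 3.4 N per mm. I'll continue toward a push of about 18–19 N.

```bash
python3 -m jog '[0.02,0.2,0,0,0, 0.02,0.2,0,0,0]' | grep -E 'pos|force'; python3 -m jog '[0,0.15,-0,0,0, 0,0.15,0,0,0]' | grep -E 'pos|force'
```

```text
position: [0.5239, 0.0524, 0.1396]
ft_force: [3.6, -11.9, 2.3]
position: [0.5237, 0.0531, 0.1396]
ft_force: [4.0, -14.8, 3.7]
```

```bash
python3 -m jog '[0,0.2,0,0,0, 0,0.3,0,0,0, 0,0.3,0,0,0]' | grep -E 'pos|force'; python3 -m jog '[0,0,0,0,0, 0,0,0,0,0]'|grep -E 'pos|force|ori'
```

```text
position: [0.5235, 0.0546, 0.1395]
ft_force: [4.1, -20.0, 5.1]
position: [0.5235, 0.0546, 0.1395]
orientation: [[-0.992, -0.126, -0.001], [-0.126, 0.992, -0.005], [0.002, -0.005, -1.0]]
ft_force: [4.8, -19.2, 4.8]
```

The push is steady at about 19.7 N. I'll tighten clockwise in stages while holding it.

```bash
python3 -m jog '[0,0,-0.02,-0.1,0, 0,0,-0.02,-0.2,0, 0,0,-0.02,-0.3,0, 0,0,-0.02,-0.3,0]'|grep -E 'pos|force|ori'
```

```text
position: [0.5236, 0.0548, 0.1395]
orientation: [[-0.984, 0.176, -0.001], [0.176, 0.984, -0.005], [-0.0, -0.005, -1.0]]
ft_force: [4.1, -19.2, 6.6]
```

```bash
python3 -m jog '[0,0,0.05,-0.1,0, 0,0,0.05,-0.2,0, 0,0,0.05,-0.3,0, 0,0,0.05,-0.4,0, 0,0,0.05,-0.4,0]'|grep -E 'pos|force|ori';  python3 -m jog '[0,0,0,-0.1,0, 0,0,0,-0.2,0, 0,0,0,-0.3,0, 0,0,0,-0.4,0, 0,0,0,-0.5,0, 0,0,0,-0.5,0]'|grep -E 'pos|force|ori'; python3 -c "
from plant import arm;o=arm.get_obs();print(o['ft_torque'],o['joint_positions'],o['grip_width'])"
```

```text
position: [0.5237, 0.0553, 0.1396]
orientation: [[-0.838, 0.545, -0.001], [0.545, 0.838, -0.005], [-0.002, -0.004, -1.0]]
ft_force: [5.0, -18.4, 0.6]
position: [0.5241, 0.0556, 0.1397]
orientation: [[-0.475, 0.88, 0.001], [0.88, 0.475, -0.005], [-0.004, -0.002, -1.0]]
ft_force: [5.5, -17.4, -1.1]
[-3.97228884 -1.07116383  0.11987856] [-0.37440455  0.46736035  0.22100696  2.12602761 -0.1766949   0.56539009
  0.46793815] 0.1075169672390109
```

```bash
python3 -m jog '[0,0,0,-0.08,0, 0,0,0,-0.14,0, 0,0,0,-0.18,0, 0,0,0,-0.18,0]'|grep -E 'pos|force|ori'; python3 -c "
from plant import arm;o=arm.get_obs();print(o['ft_torque'],o['grip_width'])"
```

```text
position: [0.5242, 0.0556, 0.1397]
orientation: [[-0.312, 0.95, 0.001], [0.95, 0.312, -0.005], [-0.005, -0.0, -1.0]]
ft_force: [6.3, -17.8, -0.3]
[-3.8679674  -1.12979801  0.18096589] 0.10636921350450533
```

```bash
python3 -m jog '[0,0,0,-0.04,0, 0,0,0,-0.04,0]'|grep -E 'pos|force|ori'; python3 -m jog '[0.05,-0.2,0,0,0, 0.1,-0.35,0,0,0, 0.1,-0.35,0,0,0]'|grep -E 'pos|force|ori'; python3 -c "
from plant import arm;o=arm.get_obs();print(o['ft_torque'],o['grip_width'])"
```

```text
position: [0.5243, 0.0556, 0.1397]
orientation: [[-0.273, 0.962, 0.001], [0.962, 0.273, -0.004], [-0.005, -0.0, -1.0]]
ft_force: [5.4, -17.5, -0.4]
position: [0.5244, 0.0551, 0.1397]
orientation: [[-0.277, 0.961, -0.001], [0.961, 0.277, -0.001], [-0.001, -0.001, -1.0]]
ft_force: [1.8, -5.9, 1.6]
[-1.55597934 -0.46586233  0.19266902] 0.10841557878315321
```

The clamp holds: the bookend moved 0.5 mm or less as the arm unloaded. I'll unload fully, open the fingers and lift.

```bash
python3 -m jog '[-0.04,-0.17,0,0.02,0, -0.04,-0.17,0,0.02,0]'|grep -E 'pos|force'; python3 -m jog '[0,0,0,0,0.3, 0,0,0,0,0.6, 0,0,0,0,0.8, 0,0,0,0,0.8, 0,0,0,0,0.8]'|grep -E 'pos|force|grip'; python3 -m jog '[0,0,2,0,0.8, 0,0,5,0,0.8, 0,0,9,0,0.8, 0,-5,10,0,0.8, 0,-10,10,0,0.8, 0,-15,10,0,0.8, 0,-20,10,0,0.8, 0,-25,10,0,0.8, 0,-25,10,0,0.8]'|grep -E 'time|pos|force'
python3 - <<'E'
from h import *
a=arm.read_camera("top")[205:305,225:425];b=arm.read_camera("scene")[185:285,215:415]
cv2.imwrite("pics/end.png",cv2.resize(cv2.vconcat([a,b]),None,fx=3,fy=3,interpolation=cv2.INTER_CUBIC))
print(arm.get_obs()["joint_positions"])
E
```

```text
position: [0.5243, 0.0549, 0.1397]
ft_force: [3.4, -2.1, -2.0]
position: [0.5242, 0.0548, 0.14]
ft_force: [0.3, 0.8, -0.4]
grip_width: 0.798
time: 13.65
position: [0.5231, -0.2031, 0.2405]
ft_force: [0.0, 0.2, -0.4]
[-0.01751155  0.37917245  0.37861065  1.96293828 -0.18577936  0.83307557
  0.75989861]
```

View pics/end.png

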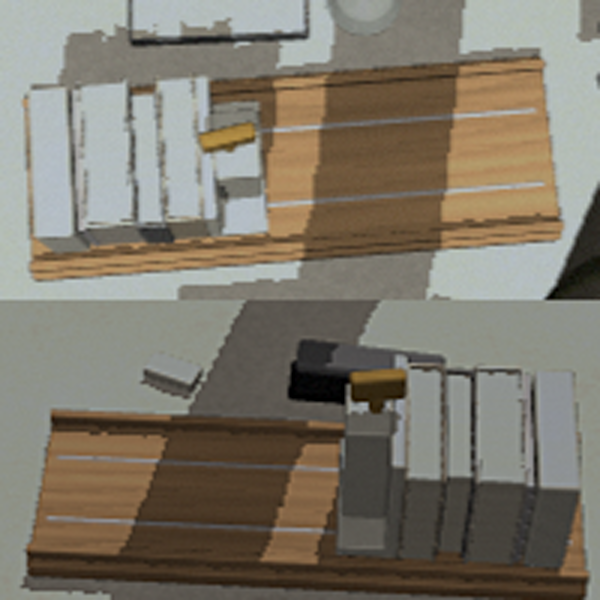

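The final view shows the row closed up against the stop, the knob bar turned along the rack (tight), and the neighbours undisturbed. I'm handing in.

```bash
python3 -c "
from plant import arm;print(arm.close_job())"
```

```text
the job is handed in; nothing more can be done
None
```

The book rack is closed up and the job is handed in at about 14 s of robot time. I loosened the knob, slid the bookend about 12.7 cm until I felt the sprung stop, and pushed to about 20 N. While still pressing, I tightened the knob to about its 1.45 rad stop.

- **Press on the row:** the push still read 17–18 N at the wrist after tightening. The force left in the row after letting go could not be measured directly. I estimate 12–17 N, which is within the required 8–22 N.
- **Clamp:** the tool crept back about 0.7 mm while I took the load off the arm. That could be fingers slipping on the bar or a little lost spring travel, up to about 2 N.
- **Final picture:** the books stand in contact, the knob bar lies along the rack, and the notebook, stapler, eraser and paperweight look undisturbed. The mug, pen cup, geode and keepsake box are outside that crop; I did not work near them. The robot is clear, with about 0 N at the wrist.
- **Disagreement:** the wrist force rose at about 3.5 N per mm of travel rather than the stated 2.8, probably from book drag and tool tilt, so the force estimate is approximate.

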